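# Chock a thread spool in the sloping rack

### The job

Put the thread spool that lies in the narrow tray away in the sloping rack, using the black rubber heel lift from the cardboard mat as a chock. First lay the heel lift flat in the lower half of the rack's lane with its straight edge uphill and let go of it; then set the spool down gently on its side across the lane, just uphill of the heel lift, so that it stays resting against it when released. Do not drop the spool or let it run away, and leave the tack tin where it is.

Things in the scene. Friction and masses are not known exactly. Their poses are not given: they have to be found in the camera images.
- spool_mid (a point): Centre of the wooden spool of black thread: 38 mm in diameter, 52 mm long, acts as a plain solid cylinder (waist filled to 38 mm), about 55 g. z axis = spool axis. Starts on its side lengthwise in the tray, so deep that only its flat ends can be gripped. Rolls easily: soon stops on a level surface, runs down the rack's slope.
- heel_mid (a point): Centre (half-way up, 5 mm) of the black rubber heel lift on the cardboard mat between rack and tray (mat fixed, 2 mm thick): a D-shaped plate 54 mm wide along x, 64 mm long along y, 10 mm thick along z, about 40 g. Straight edge at y = +32 mm (50 mm wide), rounded end at y = -32 mm. It lies flat; the spot where it lay is free on all sides once it is taken.
- lane: Sloping lane of the fixed wooden rack. Origin: middle of its surface, 37 mm above the table. x runs uphill along it (10 degrees), y across, z square to it. Surface from x = -100 mm (low end, open, robot's side) to +92 mm (wall 34 mm high). Cheeks 62 mm apart inside, 10 mm thick, rise 34 mm above the surface, so a spool lying across the lane can be held only round its middle.
- lane_top (a point): Middle of the upper end of the lane, at x = +100 mm on the lane's surface (same axes as the lane).
- tray: Narrow open wooden tray, fixed to the table, 160 x 62 x 38 mm outside, walls and floor about 7 mm thick, inside 146 x 48 mm and 31 mm deep. Origin at the centre of its underside; x runs along its length.
- tin: Bystander on the cardboard mat: round shallow green tack tin, 68 mm in diameter and 20 mm high; origin at the centre of its underside. Leave it alone.
Mind the look-alikes: they are no part of the job. There is more than one size of the part that bears heel_mid; the job needs the larger.

How it is judged (in metres and radians):
On the way:
1. the heel lift lies flat in the lower half of the lane, straight edge uphill, let go, while the spool is not yet in the rack (x of heel_mid in the frame of lane between -0.08 and 0.015 m and z of heel_mid in the frame of lane between 0.001 and 0.009 m and y of lane_top in the frame of heel_mid above 0.05 m and angle between the z axis of heel_mid and the z axis of lane, either way round below 0.12 rad and linear speed of heel below 0.02 m/s and contact force between heel and the fingers below 0.05 N and distance between spool_mid and lane above 0.12 m), for 0.2 s.
At the end, for the whole second after the job is handed in: The heel lift lies flat in the lower half of the lane, straight edge uphill (centre 80 mm below to 22 mm above mid-lane); the spool lies on its side across the lane (within 20 degrees), on the lane's surface, uphill of the heel lift and touching it, at rest (x of heel_mid in the frame of lane between -0.08 and 0.022 m and z of heel_mid in the frame of lane between 0.001 and 0.009 m and y of lane_top in the frame of heel_mid above 0.05 m and angle between the z axis of heel_mid and the z axis of lane, either way round below 0.12 rad and linear speed of each of heel, spool below 0.02 m/s and z of spool_mid in the frame of lane between 0.014 and 0.025 m and y of spool_mid in the frame of lane between -0.02 and 0.02 m and y of spool_mid in the frame of heel_mid above 0.04 m and distance between spool_mid and heel_mid below 0.06 m and angle between the z axis of spool_mid and the y axis of lane, either way round below 0.35 rad and contact force between spool and heel above 0.01 N).
It fails at once if the spool is dropped or runs: it moves faster than 0.4 m/s while not held (contact force between spool and the fingers below 0.01 N and linear speed of spool above 0.4 m/s).
It fails at once if the tack tin is shifted by more than 30 mm (distance of tin from where it was at the start of the episode above 0.03 m).
It also fails if it takes over 70 s, if anything falls off the work surface, if the arm or the gripper's body presses on something with over 40 N, if the wrist force passes 120 N, or if a joint passes its speed limit or range.

### The arm

A 7-joint arm with a two-finger parallel gripper is mounted at the origin on a cart in front of the work surface, level with it; the furniture and walls round the work are solid. World frame = base frame: x ahead of the robot, y to its left, z up, the work surface at z = 0. Lengths are in mm, angles in rad, forces in N, time in s.
With the tool pointing down it reaches from about 425 to 950 mm from the base axis. Payload 16.7 kg.
Tool frame: the origin (TCP) lies midway between the tips of the shut fingers; the grasp point (between the pads) lies 19 mm behind it (pinch_z is the distance from the TCP to the grasp point, in mm); z points along the fingers, y is the line along which they close (so a half turn about z gives the same grasp; the last joint's range is limited). The gripper opens to 94 mm and grips with 3 to 60 N. Pads are 16 mm wide; open, the fingers measure 119 mm over their backs; the gripper's body (75 mm by 177 mm) begins 78 mm behind the grasp point.
Start: joints at [1.163, 0.426, 0.074, 1.606, -0.034, 1.111, -0.067], TCP at [172.064, -652.662, 205.467] pointing down, gripper open.
Joint ranges: [-2.85, 2.85], [-0.5, 2.14], [-1.23, 1.37], [0.21, 2.46], [-1.02, 4.16], [0.16, 2.05], [-2.73, 2.73]. Speed limits (rad/s): [1.89, 1.89, 2.39, 2.39, 3.01, 3.01, 3.01].

### API

Orientations are given as [roll, pitch, yaw] about the fixed x, y, z axes, in that order (R = Rz(yaw) Ry(pitch) Rx(roll)).
In Python, from cell import reach, move_straight, set_joints, grip, wait, solve_ik, snapshot, MotionError, sign_off, current_time_s, current_qpos, current_joint_velocities, current_tau, current_tool_pos, current_tool_rot, current_contact_force, current_wrist_torque, current_grip_width, current_grip_force, pinch_z gives the robot as it stands. The module is installed in compiled form; this text tells all that it offers. Calls block until the motion is done:
- reach(position, orientation): joint-space move of the TCP to a pose.
- move_straight(position, feed=150, rot=None, stop_force=None): straight line of the TCP; rot=None keeps the orientation; feed is the mean speed in mm/s. With stop_force (N) it stops when the force on the tool has changed by that much, and returns True; else False.
- set_joints(angles): joint-space move.
- grip(opening): finger opening in mm; the grip force is fixed at half the most; returns when the fingers have stopped.
- wait(seconds).
- solve_ik(position, orientation): joint angles nearest the present ones, or None.
- snapshot(name): name is "scene" or "top" or "wrist"; returns a dict with "img" (400x640x3 uint8, red, green, blue), "depth" (400x640 float32, mm along the optical axis (not along the pixel's ray), 0 where there is no reading), "camera_matrix" (3x3 intrinsics, pixels), "rvec" (rotation vector, rad) and "tvec" (3), from world to camera coordinates, as OpenCV has them; the wrist camera has in their place "tool_from_camera" (4x4, takes a point from camera to tool coordinates, whose origin is the TCP and whose axes are the flange's). Camera axes: x right, y down, z forward; pixel columns grow to the right and rows downward; lengths in mm; the calibration is good to about 2 mm. A picture is of the moment at which its call begins: read the wrist's pose just before it.
A pose or a line that the arm cannot do raises MotionError and nothing moves.
- sign_off(): hands the job in; it is judged then, once.
Readings, each from a call of its own:
- current_time_s(): time.
- current_qpos(): joint angles.
- current_joint_velocities(): joint speeds.
- current_tau(): joint torques, N m.
- current_tool_pos(): TCP position.
- current_tool_rot(): TCP orientation.
- current_contact_force(): force on the tool from outside, world axes, zero at the start.
- current_wrist_torque(): the same for the moment, N m.
- current_grip_width(): finger opening in mm.
- current_grip_force(): force on a finger pad.
Only numpy, scipy, OpenCV 4.12 (cv2) and the standard library are available. Lean on these libraries where they do the work, as an engineer would, in place of code of your own. Each camera call takes 0.05 s, during which the arm holds its last target. There are 200 camera calls.

## Working session

There is one attempt and no reset: what is moved stays moved. The work goes in short steps, each a Python script; the robot and the scene stay as the last script left them, time stands still between calls to the robot, and variables do not carry over. Pictures are saved under pics/ and viewed, at most 10 in all, crops included, and the job is handed in when it is done.

```bash
mkdir -p pics; cat > h.py <<'E'
import numpy as np, cv2
from cell import *
def save(s,n): cv2.imwrite(f'pics/{n}.png', s['img'][:,:,::-1]); np.savez(f'pics/{n}.npz',**s)
def points(s, T=None):
    """world xyz per pixel from depth; T = world_from_tool for wrist"""
    K=s['camera_matrix'];d=s['depth'];v,u=np.mgrid[:400,:640]
    P=np.stack([(u-K[0,2])/K[0,0]*d,(v-K[1,2])/K[1,1]*d,d],-1)
    if 'rvec' in s:
        R=cv2.Rodrigues(np.array(s['rvec'],float))[0]; return (P-np.ravel(s['tvec']))@R
    M=T@s['tool_from_camera']; return P@M[:3,:3].T+M[:3,3]
def tool_T():
    from scipy.spatial.transform import Rotation as Ro
    T=np.eye(4);T[:3,:3]=Ro.from_euler('xyz',current_tool_rot()).as_matrix();T[:3,3]=current_tool_pos();return T
E
python3 - <<'E'
from h import *
for n in('scene','top'):
    s=snapshot(n);save(s,n+'0')
print(current_tool_rot(),current_time_s(),pinch_z)
E
```

```text
[-3.14042631e+00  9.08332749e-05  2.57783043e-01] 0.1 18.8
```

View pics/top0.png

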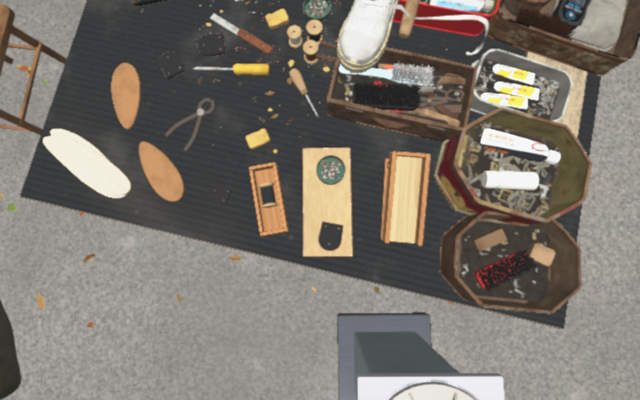

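View pics/scene0.png

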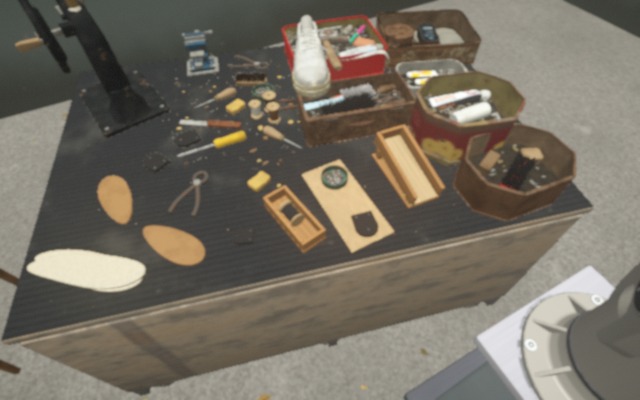

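The top view shows the tray with spool at (268,198), the mat with tin at (331,170) and heel lift at (330,236), and the rack at (407,198). Next I'll get positions from depth.

```bash
python3 - <<'E'
from h import *
s=dict(np.load('pics/top0.npz'));P=points(s);np.set_printoptions(precision=1,suppress=True)
for n,(u,v) in dict(spool=(268,195),trayT=(262,164),trayB=(273,234),heel=(330,236),tin=(331,170),matTL=(306,152),matBR=(350,252),laneT=(411,158),laneM=(406,198),laneB=(402,238),Lc=(390,198),table=(230,220),bx1=(455,190),bx2=(448,260)).items(): print(n,P[v,u])
c=s['img'][140:270,235:465,::-1]; cv2.imwrite('pics/c0.png',cv2.resize(c,None,fx=3.4,fy=3.4,interpolation=cv2.INTER_CUBIC))
E
```

```text
spool [553.  353.4  38.8]
trayT [625.1 368.   36. ]
trayB [466.6 346.8  -1.2]
heel [460.2 214.6  12.9]
tin [613.6 209.9  12.6]
matTL [660.7 268.6  -0.1]
matBR [423.4 168.9   0.5]
laneT [630.3  32.1  53.4]
laneM [542.8  42.8  34.7]
laneB [453.8  52.4  19.9]
Lc [538.8  85.4  72.2]
table [500.3 448.   -1.2]
bx1 [553.7 -52.9  77.2]
bx2 [405.5 -35.8  58.1]
```

View pics/c0.png

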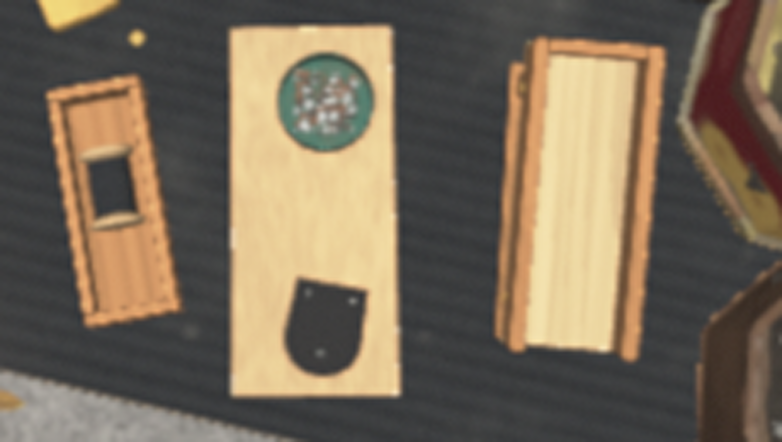

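The crop shows the heel lift at about (325,327), with its straight edge up (away from the robot, which is uphill). It also shows the spool lengthwise in the tray and the lane open at the bottom. I'll take closer wrist views over each.

```bash
python3 - <<'E'
from h import *
np.set_printoptions(precision=2,suppress=True)
p=current_tool_pos(); move_straight([p[0],p[1],330])
for yaw in(1.57,-1.57):
    print(yaw,[solve_ik(q,[3.1416,0,yaw]) for q in([540,43,300],[460,214,20],[553,353,40],[430,60,40])])
print(snapshot('wrist')['tool_from_camera'])
E
```

```text
1.57 [array([ 0.47,  0.2 , -0.77,  1.75,  0.15,  1.25, -0.33]), array([ 0.2 ,  0.6 , -0.95,  2.08,  0.69,  0.81, -1.17]), array([-0.15,  0.68, -0.72,  1.74,  0.54,  0.93, -1.09]), array([ 0.59,  0.47, -1.03,  2.22,  0.6 ,  0.76, -0.85])]
-1.57 [array([ 0.76,  0.31, -1.16,  1.74,  0.3 ,  1.29,  2.68]), array([ 0.25,  0.64, -1.03,  2.08,  0.75,  0.85,  1.92]), array([ 0.03,  0.82, -1.03,  1.73,  0.79,  1.07,  1.87]), array([ 0.59,  0.47, -1.02,  2.22,  0.6 ,  0.75,  2.3 ])]
[[  -0.     -0.97   -0.24   68.37]
 [   1.     -0.      0.     -0.02]
 [  -0.     -0.24    0.97 -179.91]
 [   0.      0.      0.      1.  ]]
```

```bash
python3 - <<'E'
from h import *
def look(pos,n):
    reach(pos,[np.pi,0,np.pi/2]); wait(.3); T=tool_T(); s=snapshot('wrist'); s['T']=T; save(s,n)
look([545,65,230],'lane'); look([475,225,200],'heel'); look([553,360,220],'tray')
print(current_time_s())
ims=[cv2.imread(f'pics/{n}.png') for n in('lane','heel','tray')]
cv2.imwrite('pics/m.png',cv2.resize(np.vstack([np.hstack(ims[:2]),np.hstack([ims[2],ims[2]*0])]),(800,500),interpolation=cv2.INTER_AREA))
E
```

```text
6.4667
```

View pics/m.png

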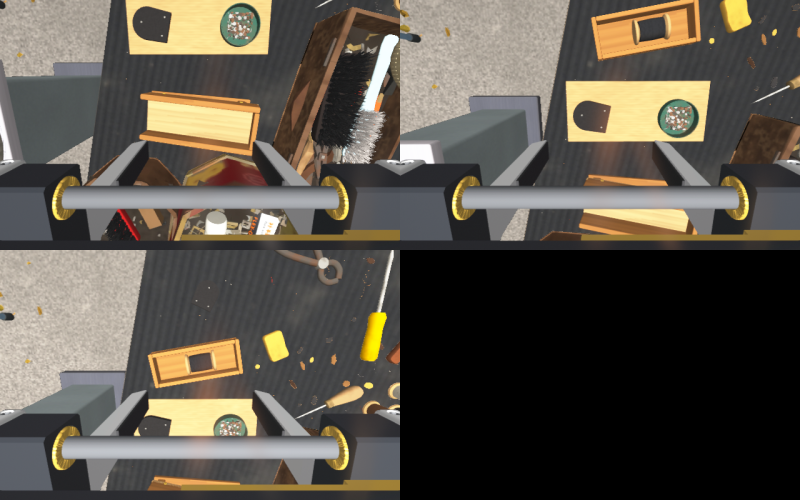

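The lane (upper left: lane at ~(200,120)), the mat with heel (~(592,117)) and tin, and the tray with spool (~(201,362)) are all clearly visible. Now I'll compute the poses.

```bash
cat > m.py <<'E'
from h import *
np.set_printoptions(precision=3,suppress=True)
def ld(n):
    s=dict(np.load(f'pics/{n}.npz')); return s,points(s,s['T'])
def rays(s,uv,z):
    K=s['camera_matrix'];M=s['T']@s['tool_from_camera'];uv=np.asarray(uv,float)
    d=np.c_[(uv-K[[0,1],2])/K[[0,1],[0,1]],np.ones(len(uv))]@M[:3,:3].T
    return M[:3,3]+d*((z-M[2,3])/d[:,2])[:,None]
def heel(n='heel',near=(460,214)):
    s,P=ld(n); g=rays(s,np.argwhere(np.ones((400,640)))[:,::-1],12).reshape(400,640,3)
    m=((s['img'].max(2)<75)&(np.hypot(g[...,0]-near[0],g[...,1]-near[1])<48)).astype(np.uint8)
    m=cv2.morphologyEx(m,cv2.MORPH_OPEN,np.ones((3,3)));c=max(cv2.findContours(m,cv2.RETR_EXTERNAL,cv2.CHAIN_APPROX_NONE)[0],key=cv2.contourArea)
    w=rays(s,c[:,0],12)[:,:2]; mo=cv2.moments((w*10).astype(np.float32).reshape(-1,1,2))
    a=.5*np.arctan2(2*mo['mu11'],mo['mu20']-mo['mu02'])
    R=np.array([[np.cos(a),np.sin(a)],[-np.sin(a),np.cos(a)]]); q=w@R.T; lo,hi=q.min(0),q.max(0)
    print('heel centre',(lo+hi)/2@R,'axis',a,'size',hi-lo,'rect',cv2.minAreaRect(w.astype(np.float32)))
    return (lo+hi)/2@R,a
if __name__=='__main__':
    heel()
    s,P=ld('lane')
    m=(abs(P[...,0]-545)<110)&(abs(P[...,1]-43)<75)&(P[...,2]>8)&(s['depth']>0)
    p=P[m]; y0=43-.116*(p[:,0]-543)
    i=abs(p[:,1]-y0)<18; j=i&(abs(p[:,0]-540)<70); q=p[j]
    c=np.linalg.lstsq(np.c_[q[:,:2]-[543,43],np.ones(len(q))],q[:,2],rcond=None)[0]; print('plane',c)
    h=(p[:,2]-(p[:,:2]-[543,43])@c[:2]-c[2])*np.cos(np.arctan(np.hypot(*c[:2])))
    t=p[(abs(h-34)<5)&(abs(p[:,1]-y0)<50)&(abs(p[:,0]-543)<75)]
    r=cv2.minAreaRect(t[:,:2].astype(np.float32));print('cheek tops n',len(t),r)
    yl=t[:,1]-(43-.116*(t[:,0]-543))
    for sgn in(1,-1):
        k=t[yl*sgn>10]; f=np.polyfit(k[:,0]-543,k[:,1],1);d=k[:,1]-np.polyval(f,k[:,0]-543)
        print(sgn,len(k),f,np.percentile(d,[2,98]))
    ls=p[i]; dwn=np.array([1,-.116])/np.hypot(1,.116); print('surface x-extent along',np.percentile((ls[:,:2]-[543,43])@dwn,[.1,1,99,99.9]), 'hmax end')
    s,P=ld('tray')
    m=(abs(P[...,0]-550)<100)&(abs(P[...,1]-353)<60)&(s['depth']>0)
    t=P[m&(abs(P[...,2]-38)<4)];img=s['img']
    rim=t[:,:2].astype(np.float32);print('rim',len(t),cv2.minAreaRect(rim))
    g=rays(s,np.argwhere(np.ones((400,640)))[:,::-1],45).reshape(400,640,3)
    b=((img.max(2)<80)&(np.hypot(g[...,0]-553,g[...,1]-353)<30)).astype(np.uint8)
    c=max(cv2.findContours(b,cv2.RETR_EXTERNAL,cv2.CHAIN_APPROX_NONE)[0],key=cv2.contourArea);print('thread',cv2.minAreaRect(rays(s,c[:,0],40)[:,:2].astype(np.float32)))
    k=t=P[m&(P[...,2]>36)&(abs(P[...,0]-553)<40)&(abs(P[...,1]-353)<20)];print('spool top',np.median(t,0),t.min(0),t.max(0),len(t))
E
python3 m.py
```

```text
heel centre [443.904 218.398] axis 1.4049865084706863 size [52.904 31.505] rect ((444.030029296875, 218.68006896972656), (52.84877395629883, 31.47728157043457), 78.90853881835938)
plane [-0.477  5.52  83.863]
cheek tops n 1150 ((581.1371459960938, 14.870086669921875), (81.8270263671875, 54.98274230957031), 41.01353454589844)
1 424 [-0.344 75.572] [-2.983  3.564]
-1 726 [0.018 9.934] [-3.983  3.244]
surface x-extent along [-97.26  -94.689  90.261  92.044] hmax end
rim 3376 ((546.41015625, 355.81591796875), (160.05638122558594, 62.16368865966797), 9.885939598083496)
thread ((550.2723388671875, 358.6983337402344), (28.60460090637207, 28.904003143310547), 8.563573837280273)
spool top [557.002 357.159  40.774] [527.587 333.022  36.004] [592.788 372.989  46.91 ] 1172
```

```bash
sed -i "s/m=((s\['img'\].max(2)<75)&/m=((s['img'].max(2)<110)\&/; s/np.hypot(g\[...,0\]-near\[0\],g\[...,1\]-near\[1\])<48/np.hypot(g[...,0]-near[0],g[...,1]-near[1])<46/" m.py
python3 - <<'E'
from m import *
s,P=ld('heel'); g=rays(s,np.argwhere(np.ones((400,640)))[:,::-1],12).reshape(400,640,3)
d=np.hypot(g[...,0]-460,g[...,1]-214); i=np.unravel_index(d.argmin(),d.shape);print(i,s['img'][i],P[i])
heel()
s,P=ld('lane'); c=np.array([0.17,0,36.]);
o=(s['depth']>0)&(abs(P[...,0]-543)<80)&(abs(P[...,1]-43+.116*(P[...,0]-543))<24)&(P[...,2]<90)&(P[...,2]>5)
for tol in(15,6,3):
    h=P[...,2]-(P[...,0]-543)*c[0]-(P[...,1]-43)*c[1]-c[2]; q=P[o&(abs(h)<tol)]
    c=np.linalg.lstsq(np.c_[q[:,:2]-[543,43],np.ones(len(q))],q[:,2],rcond=None)[0]; print(c,len(q),o.sum())
h=(P[...,2]-(P[...,0]-543)*c[0]-(P[...,1]-43)*c[1]-c[2])*.985
yl=P[...,1]-43+.116*(P[...,0]-543)
M=(s['depth']>0)&(abs(h-34)<4)&(abs(yl)<55)&(abs(P[...,0]-543)<120)
t=P[M][:,:2].astype(np.float32); print(len(t),cv2.minAreaRect(t))
M2=M&(abs(P[...,0]-543)<80)
for sg in(1,-1):
    k=P[M2&(yl*sg>20)]; f=np.polyfit(k[:,0]-543,k[:,1],1);print(sg,len(k),f,np.percentile(k[:,1]-np.polyval(f,k[:,0]-543),[1,99]))
v=s['img'].copy();v[M]=[255,0,0];v[o&(abs(h)<3)]=[0,0,255]
a=v[100:300,150:450,::-1]
s,P=ld('heel');b=s['img'][100:300,200:500,::-1]
cv2.imwrite('pics/dbg.png',cv2.resize(np.hstack([a,b]),(800,267)))
E
```

```text
(np.int64(188), np.int64(306)) [77 68 65] [460.232 213.806  12.924]
heel centre [456.764 216.107] axis -0.08061089155807209 size [57.873 55.323] rect ((455.8437805175781, 216.6864471435547), (53.47819519042969, 55.472103118896484), 78.50936126708984)
[ 0.177 -0.018 37.722] 5763 5778
[ 0.177 -0.017 37.719] 5761 5778
[ 0.177 -0.017 37.715] 5755 5778
3991 ((538.374755859375, 48.599853515625), (82.46747589111328, 196.564453125), 84.55916595458984)
1 1551 [-0.093 84.72 ] [-5.269  4.614]
-1 1396 [-0.093 13.094] [-5.429  4.236]
```

View pics/dbg.png

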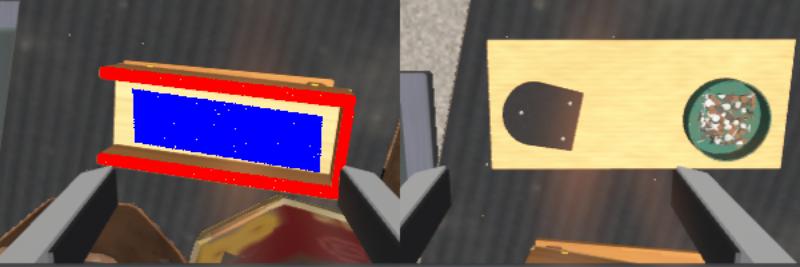

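The debug view shows the lane surface and cheek tops segmented correctly (blue and red). The heel lift has a bright sheen, so its mask threshold needs raising.

```bash
sed -i "s/max(2)<110/max(2)<150/" m.py; python3 - <<'E'
from m import *
heel(near=(459,215))
s,P=ld('tray'); img=s['img'].astype(int); a=np.radians(9.886);c=np.array([546.4,355.8])
# spool flange ends: profile of depth points above tray floor along tray axis, near the centreline
q=P[s['depth']>0]; d=q[:,:2]-c; u=d@[np.cos(a),np.sin(a)]; v=-d@[np.sin(a),-np.cos(a)]
k=(abs(v)<12)&(abs(u)<70)
for lo in range(-40,60,3):
    z=q[k&(u>=lo)&(u<lo+3),2]; print(lo,np.round(np.median(z),1) if len(z) else None,end='; ')
E
```

```text
heel centre [458.793 216.   ] axis -0.19559388990401097 size [62.573 54.151] rect ((458.7803039550781, 216.00912475585938), (54.15314865112305, 62.54615783691406), 78.85929107666016)
-40 256.6; -37 7.6; -34 7.7; -31 7.6; -28 7.9; -25 7.6; -22 8.2; -19 43.7; -16 43.7; -13 39.8; -10 40.4; -7 40.6; -4 40.7; -1 40.7; 2 41.2; 5 41.4; 8 41.4; 11 41.0; 14 40.7; 17 40.8; 20 40.7; 23 40.9; 26 39.2; 29 42.7; 32 44.0; 35 7.9; 38 7.8; 41 7.9; 44 7.8; 47 7.7; 50 8.8; 53 282.3; 56 326.5; 59 282.9;
```

```bash
cat >> h.py <<'E'
from scipy.spatial.transform import Rotation as Ro
O=np.array([543,48.9,37.5]); RL=Ro.from_euler('ZY',[-.0935,-np.radians(10)]).as_matrix()
RT=RL@np.array([[0,1,0],[1,0,0],[0,0,-1.]])
LR=Ro.from_matrix(RT).as_euler('xyz')
def lane(x,y,z): return O+RL@[x,y,z]
E
python3 - <<'E'
from h import *
print(RL,LR)
y=np.pi/2-.195
print([solve_ik(lane(-30,0,z),LR) is not None for z in(2,100)])
reach([458.8,216,90],[np.pi,0,y]); move_straight([458.8,216,25],120); print(move_straight([458.8,216,4],30,stop_force=6),current_tool_pos())
grip(50); print('w',current_grip_width(),current_grip_force())
move_straight([458.8,216,150],120); wait(.2); print('w',current_grip_width(),current_grip_force())
reach(lane(-30,0,110),LR); wait(.2)
s=snapshot('wrist');s['T']=tool_T();save(s,'held');print(current_time_s(),current_grip_width())
E
```

```text
[[ 0.98050617  0.09336383 -0.17288969]
 [-0.09194542  0.99563206  0.01621246]
 [ 0.17364818  0.          0.98480775]] [2.96705973 0.         1.47729633]
[True, True]
False [458.81804919 216.09053753   4.06114989]
w 62.8250309668995 29.95952450815821
w 63.03909627801947 29.953919280233094
11.9917 62.97069173748787
```

View pics/held.png

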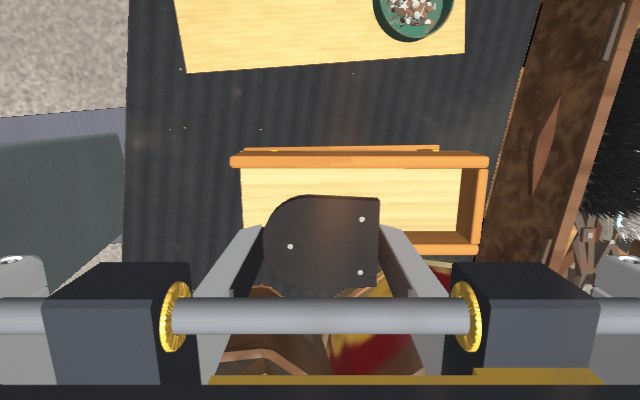

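The picture shows the heel lift held flat, with its straight edge towards the upper end of the lane (sides at rows 195 and 290, column ~345). I'll check its sideways offset in the grip, then place it.

```bash
python3 - <<'E'
from h import *
s=dict(np.load('pics/held.npz'));K=s['camera_matrix'];M=s['tool_from_camera']
off=[]
for uv in((345,196),(345,289)):
    d=M[:3,:3]@np.linalg.solve(K,[*uv,1]); p=M[:3,3]+d*((-8-M[2,3])/d[2]); print(p); off.append(p[0])
off=np.mean(off); print(off)
if abs(off)>4: raise SystemExit
yy=-off
move_straight(lane(-30,yy,45),120); st=move_straight(lane(-30,yy,0.5),35,stop_force=5)
print(st,RL.T@(current_tool_pos()-O),current_contact_force())
grip(84); move_straight(lane(-30,yy,110),120); wait(.2)
reach(lane(-10,20,190),[np.pi,0,np.pi/2]);wait(.3);T=tool_T();s=snapshot('wrist');s['T']=T;save(s,'placed');print(current_time_s())
E
```

```text
[27.16360105 13.46472879 -8.        ]
[-26.76679081  14.39485626  -8.        ]
0.19840511761602642
True [-30.13323559  -0.10944158   1.44317915] [-0.27093741 -0.29204109  5.64589421]
16.4583
```

View pics/placed.png

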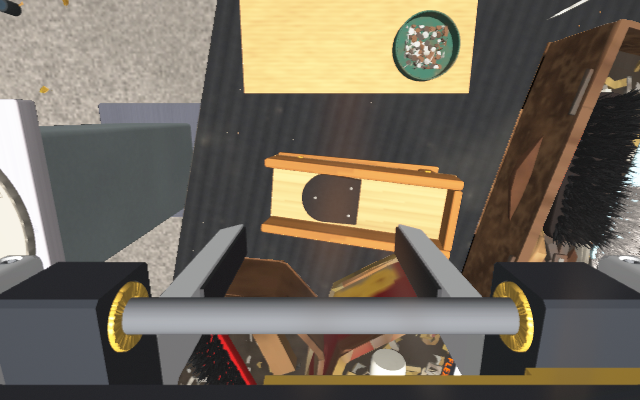

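The heel lift lies flat in the lane with its straight edge uphill, at columns ~357-359 and rows 178-223. Next I'll pick the spool by its ends and set it on the mat for a regrip round the middle.

```bash
python3 - <<'E'
from m import *
s,P=ld('placed')
for uv in((355,190),(355,215),(330,200),(375,205)): print(RL.T@(P[uv[1],uv[0]]-O))
from m import rays
for uv in((359,179),(357,222)): print('edge',RL.T@(rays(s,[uv],47.5)[0]-O))
p=np.array([553.8,357.1]); y=np.pi/2+.1725
move_straight(lane(-10,20,250),200)
reach([*p,130],[np.pi,0,y]); grip(80); move_straight([*p,60],120); print(move_straight([*p,13],50,stop_force=6),current_tool_pos())
grip(40); print('w',current_grip_width(),current_grip_force())
move_straight([*p,130],120); print('w',current_grip_width())
q=[482,216]; yy=-.0935
reach([*q,80],[np.pi,0,yy]); move_straight([*q,20],100); print(move_straight([*q,6],20,stop_force=3),current_tool_pos(),current_grip_width())
grip(66); wait(.3); move_straight([*q,120],120)
reach([q[0],q[1]+20,190],[np.pi,0,np.pi/2]);wait(.3);T=tool_T();s=snapshot('wrist');s['T']=T;save(s,'mat');print(current_time_s())
E
```

```text
[-2.866 13.078 10.156]
[  0.419 -14.785  10.11 ]
[-29.01   -2.034   8.642]
[20.62  -2.919  0.614]
edge [-0.035 25.571 10.16 ]
edge [  3.521 -22.608   9.533]
False [553.922 357.277  13.328]
w 51.55990525891237 30.000369250774384
w 51.48284760062344
True [481.969 215.906   7.867] 51.9111030805495
28.35
```

View pics/mat.png

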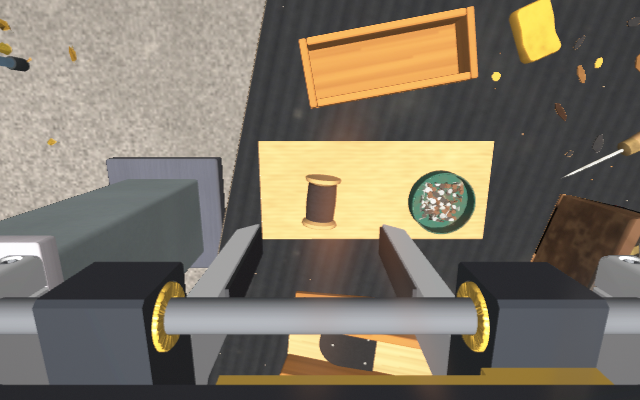

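The spool lies on its side on the mat at about (321,202), axis across. I'll locate it and regrip.

```bash
python3 - <<'E'
from m import *
s,P=ld('mat'); q=P[(s['depth']>0)&(abs(P[...,0]-482)<45)&(abs(P[...,1]-216)<45)&(P[...,2]>25)&(P[...,2]<50)]
r=cv2.minAreaRect(q[:,:2].astype(np.float32)); print(r,q.max(0)); c=np.array(r[0])
if max(abs(c-[482,216]))>15: raise SystemExit('?')
R=[np.pi,0,np.pi/2-.0935]; c=[float(c[0]),float(c[1])]
reach([*c,110],R); grip(66); move_straight([*c,55],120); print(move_straight([*c,15],40,stop_force=5))
grip(25); print('w',current_grip_width(),current_grip_force())
move_straight([*c,140],100); wait(.2)
print('w',current_grip_width())
reach(lane(21,0,110),LR); wait(.2); T=tool_T();s=snapshot('wrist');s['T']=T;save(s,'held2');print(current_time_s())
E
```

```text
((483.399169921875, 215.75140380859375), (52.28152847290039, 36.82101058959961), 84.79522705078125) [503.118 243.119  41.727]
False
w 37.54904782670985 30.000211388105527
w 37.348186674117585
33.9
```

View pics/held2.png

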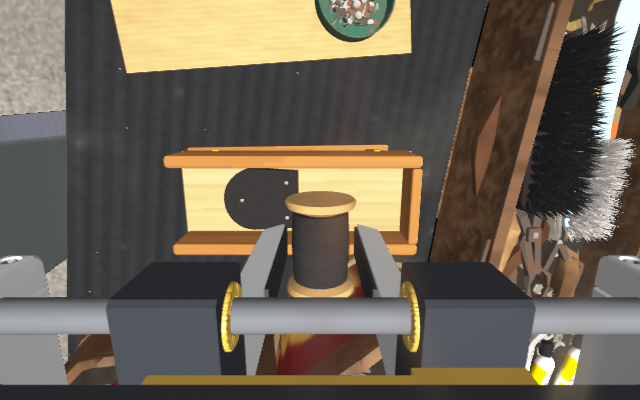

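The spool is gripped round its middle at (320,245), square to the lane, with the heel lift ahead at (262,198). I'll lower it, nudge it onto the chock and release.

```bash
python3 - <<'E'
from m import *
move_straight(lane(21.5,0,50),100); print(move_straight(lane(21.5,0,10.5),25,stop_force=3),RL.T@(current_tool_pos()-O),current_contact_force())
z=(RL.T@(current_tool_pos()-O))[2]
print(move_straight(lane(17.5,0,z),10,stop_force=2.5),RL.T@(current_tool_pos()-O),current_contact_force())
grip(54); wait(.3); move_straight(lane(20,0,110),60)
reach(lane(10,25,190),[np.pi,0,np.pi/2]);wait(.3);T=tool_T();s=snapshot('wrist');s['T']=T;save(s,'fin');print(current_time_s())
cv2.imwrite('pics/finc.png',s['img'][120:270,200:500,::-1].repeat(2,0).repeat(2,1))
P=points(s,T);L=(P-O)@RL;m=(s['depth']>0)&(abs(L[...,1])<29)&(L[...,0]>-5)&(L[...,0]<60)&(L[...,2]>25)&(L[...,2]<45)
print(cv2.minAreaRect(L[m][:,:2].astype(np.float32)),np.percentile(L[m],[50,98],axis=0))
E
```

```text
True [21.48   0.012 12.517] [-1.832 -1.967  7.862]
True [20.997  0.053 12.51 ] [-2.077  0.337  7.344]
39.575
((18.516464233398438, -0.24497413635253906), (35.28636932373047, 52.86526870727539), 0.010881385765969753) [[19.165  0.529 33.1  ]
 [32.939 25.891 37.831]]
```

View pics/finc.png

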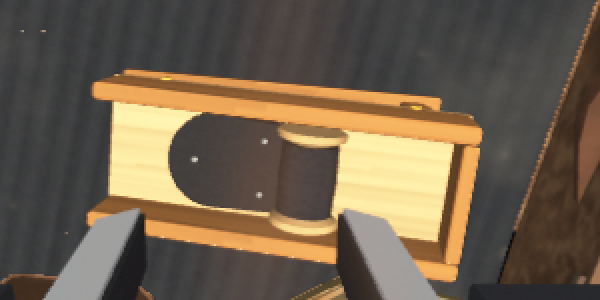

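The spool lies across the lane at (305,180), touching the heel lift's straight edge. It sits at lane x ≈ 18.5 mm, is centred, and is at rest.

```bash
python3 -c "
from cell import *
print(sign_off(), current_time_s())"
```

```text
the job is handed in; nothing more can be done
the job is handed in; nothing more can be done
```

The spool is resting across the lane against the heel lift, the tin was left alone, and the job was handed in after about 40 s; the judge's verdict was not shown.

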